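# Make up the furnace tray for the next carbon run

## Task

Load the furnace tray, counting from its plain end, which enters the furnace first: the boat lying in front of the weighing bottle (the standard) in the first place; then the crucible, as the blank, in the round seat, with its lid set squarely on top; behind it the boat in front of the vial (the sample); and last, next to the wire handle, the boat in front of the dropper bottle (the control). Lay each boat flat on the tray floor between its lugs, and leave the three containers and the spare boat where they stand.

Things in the scene. Friction and masses are not known exactly. Their poses are not given: they have to be found in the camera images.
- tray: Fixed steel tray, 228 x 100 mm. Origin: underside centre, 4 mm above the table (it is on a glass plate); +x points to the wire handle, y across. Floor 8 mm up. Places at y = 0: boats at x = -87, +29, +87 mm, lying along y between lugs 9 mm high, 30 mm apart, at y = +-29 (middle open); round crucible collar at x = -29, 9 mm high, 35 mm inside. Long edges, at y = +-49, stand 6.5 mm above the floor.
- boat_standard: white ceramic combustion boat, 82 long x 21 wide x 12 mm high, with a dark charge in it, lying flat; it lies in front of the weighing bottle (on the robot's side), its middle about 80 mm from the bottle's axis. Origin: centre of its underside; x along its length (both ends alike), z up. Take it across its width.
- boat_sample: white ceramic combustion boat, 82 long x 21 wide x 12 mm high, with a dark charge in it, lying flat; it lies in front of the vial (on the robot's side), its middle about 80 mm from the vial's axis. Origin: centre of its underside; x along its length (both ends alike), z up. Take it across its width.
- boat_control: white ceramic combustion boat, 82 long x 21 wide x 12 mm high, with a dark charge in it, lying flat; it lies in front of the dropper bottle (on the robot's side), its middle about 80 mm from the bottle's axis. Origin: centre of its underside; x along its length (both ends alike), z up. Take it across its width.
- crucible: white porcelain crucible, open, 32 mm high, tapering from 43 mm across the rim to 26 mm across the foot, standing upright. Origin: centre of its underside, z up. Take it across its upper part.
- lid: White crucible lid, lying knob up. Origin: underside centre, z up. Flange 43 mm across, 3 to 6.5 mm above the underside; below it a tapered register, 26 mm wide, 3 mm deep, that drops into the crucible's mouth (35 mm clear); on top a round knob 13 mm thick, its top 20 mm above the underside: grip its upper 9 mm. Seated, its origin is 29 mm above the crucible's.
- weighing_bottle: low round glass weighing bottle with a ground lid and lid knob, 37 mm across, 48 mm high, loose; the standard's container. Origin: centre of its underside.
- vial: slim capped sample vial, 21 mm across, 50 mm high, loose; the sample's container. Origin: centre of its underside.
- dropper_bottle: dark dropper bottle with a tall narrow teat, the tallest of the three containers, about 33 mm across, 90 mm high, loose; the control's container. Origin: on its underside.
- spare_boat: a fourth combustion boat, 82 x 21 x 12 mm, loose, lying by itself to the right of the tray, by no container: spare, not for this run. Origin: centre of its underside; x along its length.
Mind the look-alikes: they are no part of the job. Leave any orange look-alike of the boat_control alone.

How it is judged:
At the end, for the whole second after the job is handed in: From the plain end: standard boat, lidded crucible, sample boat, control boat. Boats flat on the floor, within 8 mm along, 10 mm across, 0.2 rad of their places; crucible on the floor within 8 mm; lid level on its rim, within 8 mm. All at rest. Containers and spare boat within 20 mm of their start (x of boat_standard in the frame of tray between -0.095 and -0.079 m and y of boat_standard in the frame of tray between -0.01 and 0.01 m and z of boat_standard in the frame of tray between 0.005 and 0.011 m and angle between the x axis of each of boat_standard, boat_sample, boat_control and the y axis of tray, either way round below 0.2 rad and angle between each of boat_standard, boat_sample, boat_control, crucible, lid's own z axis and vertical below 0.1 rad and linear speed of each of boat_standard, boat_sample, boat_control, crucible, lid below 0.02 m/s and angular speed of each of boat_standard, boat_sample, boat_control, crucible, lid below 0.3 rad/s and x of boat_sample in the frame of tray between 0.021 and 0.037 m and y of boat_sample in the frame of tray between -0.01 and 0.01 m and z of boat_sample in the frame of tray between 0.005 and 0.011 m and x of boat_control in the frame of tray between 0.079 and 0.095 m and y of boat_control in the frame of tray between -0.01 and 0.01 m and z of boat_control in the frame of tray between 0.005 and 0.011 m and x of crucible in the frame of tray between -0.037 and -0.021 m and y of crucible in the frame of tray between -0.008 and 0.008 m and z of crucible in the frame of tray between 0.005 and 0.011 m and horizontal distance between lid and crucible below 0.008 m and z of lid in the frame of crucible between 0.0257 and 0.0327 m and distance of each of weighing_bottle, vial, dropper_bottle, spare_boat from where it was at the start of the episode below 0.02 m); the robot touches nothing.
It fails at once if the weighing bottle is pushed more than 20 mm from its place or tipped over (distance of weighing_bottle from where it was at the start of the episode above 0.02 m or angle between weighing_bottle's own z axis and vertical above 0.3 rad).
It fails at once if the vial is pushed more than 20 mm from its place or tipped over (distance of vial from where it was at the start of the episode above 0.02 m or angle between vial's own z axis and vertical above 0.3 rad).
It fails at once if the dropper bottle is pushed more than 20 mm from its place or tipped over (distance of dropper_bottle from where it was at the start of the episode above 0.02 m or angle between dropper_bottle's own z axis and vertical above 0.3 rad).
It fails at once if the spare boat is pushed more than 20 mm from its place or tipped over (distance of spare_boat from where it was at the start of the episode above 0.02 m or angle between spare_boat's own z axis and vertical above 0.3 rad).
It also fails if it takes over 147 s, if anything falls off the work surface, if the arm or the gripper's body presses on something with over 40 N, if the wrist force passes 120 N, or if a joint passes its speed limit or range.

## Robot

A 6-joint arm with a two-finger parallel gripper is mounted at the origin on a cart in front of the work surface, level with it; the furniture and walls round the work are solid. World frame = base frame: x ahead of the robot, y to its left, z up, the work surface at z = 0. Lengths are in m, angles in rad, forces in N, time in s.
With the tool pointing down it reaches from about 0.35 to 0.775 m from the base axis. Payload 5.5 kg.
Tool frame: the origin (TCP) lies at the very end of the fingers, on their centre line; the grasp point (between the pads) lies 19 mm behind it; z points along the fingers, y is the line along which they close (so a half turn about z gives the same grasp; the last joint's range is limited). The gripper opens to 85 mm and grips with 20 to 120 N. Pads are 22 mm wide; open, the fingers measure 114 mm over their backs; the gripper's body (76 mm by 85 mm) begins 54 mm behind the grasp point. The pads swing forward as they close: fully open they stand 13 mm farther back than shut.
Start: joints at [1.162, 0.313, 0.046, 1.304, 0, 1.431], TCP at [0.153, 0.554, 0.231] pointing down, gripper open.
Joint ranges: [-2.76, 2.76], [-0.86, 1.69], [-1.03, 1.26], [-2.2, 2.34], [-1.47, 1.5], [-3.14, 3.14]. Speed limits (rad/s): [2.57, 2.57, 3.14, 3.14, 3.14, 3.14].

## Interface

Orientations are given as a unit quaternion [w, x, y, z].
In Python, from workcell import env, viewer, nets gives the robot as it stands. The module is installed in compiled form; this text tells all that it offers.
- The arm moves only by the tool creep_tool, called as name(argument=value, ...) on one line, values as JSON. Schema: {"type":"object","properties":{"moves":{"type":"object","properties":{"plan":{"type":"array","items":{"type":"array","items":{"type":"number"},"minItems":6,"maxItems":6},"minItems":1,"maxItems":8}},"additionalProperties":false,"required":["plan"]},"aperture":{"type":"number"},"grip_n":{"type":"number"},"only":{"type":"string"},"quiet":{"type":"boolean"},"lines":{"type":"string"}},"required":["moves"],"additionalProperties":false}. moves is an object whose key "plan" holds a list of rows, 1 to 8 of them, each of 6 numbers: dx, dy, dz in shares of 800 mm (1.0 is 800 mm), then a rotation vector rx, ry, rz in shares of 180 degrees (1.0 is 180 degrees); each row is the pose to reach, as a shift and turn from the pose commanded when the call began, along the tool's axes at that moment; what a row does not reach only later rows make up. A row lasts 1/8 s, in which the tool goes at most 0.0625 m and 0.188 rad, less where a joint would pass 70% of its speed; a pose out of reach is approached as far as the arm can. aperture is the finger opening in m, set as the call begins (left out keeps the last). The fingers move at their own pace and stop on an object; grip_n is the grip in N (left out, the last holds). Time passes only in rows, so rows that do not move let the fingers close. The tool returns the time, the measured TCP pose, the force, the opening and the grip force at its end. only (a regular expression) keeps the lines of the reply that match it, lines (a string "A,B") keeps lines A to B, and quiet returns only ok. Input that does not fit is refused with a message, and nothing moves.
- env.get_state(): the state, without advancing time (a new reading comes with each control period).
- viewer.read_camera(name): name is "scene" or "top" or "wrist"; returns a dict with "image" (420x560x3 uint8, red, green, blue), "K" (3x3 intrinsics, pixels), "R" (3x3) and "t" (3): a world point X has camera coordinates R X + t. Camera axes: x right, y down, z forward; pixel columns grow to the right and rows downward; lengths in m; the calibration is good to about 2 mm. A picture is of the moment at which its call begins. There is no depth.
- env.hand_in(): hands the job in; it is judged then, once.
Trained networks look in a picture, given as the dict that the camera call returned (one of the last four; its "shot" number tells which), for a name from the list of things; names that differ only in an ending like _2 or _b are one class to them, and where a whole thing is asked for, a point or a joint stands for the part that bears it (a point fixed in the world has none). Each returns a list of dicts, best first, with "confidence" (0 to 1); they miss things now and then, are a little off and sometimes report something else, mostly with a low value. They report only what shows in the picture. A call takes as long as a camera call. They do not tell look-alikes from the thing itself.
- nets.outline_of(label, picture): "region" (420x560 bool, what is visible of it) and "box" ([left, top, right, bottom] in pixels, round what is visible of it).
The state is a dict: "clock": time; "joint_pos": joint angles; "qvel": joint speeds; "tau": joint torques, N m; "tcp_pos": TCP position; "orientation": TCP orientation; "wrist_force": force on the tool from outside, world axes, zero at the start; "ft_torque": the same for the moment, N m; "finger_gap": finger opening in m; "grip_force": force on a finger pad.
Only numpy, scipy, OpenCV 4.12 (cv2) and the standard library are available. Lean on these libraries where they do the work, as an engineer would, in place of code of your own. Each camera call takes 0.05 s, during which the arm holds its last target. There are 200 camera calls.

## Working session

There is one attempt and no reset: what is moved stays moved. The work goes in short steps, Python scripts to look and compute and a tool call to move; the robot and the scene stay as the last step left them, time stands still between calls to the robot, and variables do not carry over. Pictures are saved under pics/ and viewed, at most 14 in all, crops included, and the job is handed in when it is done.

```bash
mkdir -p pics; cat > h.py <<'E'
import numpy as np,cv2
from workcell import env,viewer,nets
def snap(c,name=None):
    p=viewer.read_camera(c)
    if name: cv2.imwrite(f'pics/{name}.png',cv2.cvtColor(p['image'],cv2.COLOR_RGB2BGR))
    return p
def ray(p,uv,z):
    d=p['R'].T@np.linalg.inv(p['K'])@np.array([uv[0],uv[1],1.]); c=-p['R'].T@p['t']
    return c+d*(z-c[2])/d[2]
def proj(p,X):
    q=p['K']@(p['R']@np.array(X)+p['t']); return q[:2]/q[2]
def tri(obs):
    A=[];b=[]
    for p,uv in obs:
        d=p['R'].T@np.linalg.inv(p['K'])@np.array([uv[0],uv[1],1.]); d/=np.linalg.norm(d)
        P=np.eye(3)-np.outer(d,d); A.append(P); b.append(P@(-p['R'].T@p['t']))
    return np.linalg.lstsq(np.vstack(A),np.hstack(b),rcond=None)[0]
def cen(r):
    m=cv2.moments(r.astype(np.uint8),True); return np.array([m['m10'],m['m01']])/m['m00']
E
python3 - <<'E'
from h import *
for c in ['top','scene']:
    p=snap(c,c+'0'); print(c,(-p['R'].T@p['t']).round(3))
    for n in ['tray','boat_standard','boat_sample','boat_control','spare_boat','crucible','lid','weighing_bottle','vial','dropper_bottle']:
        print(n,[(round(float(o['confidence']),2),[int(x) for x in o['box']],ray(p,cen(o['region']),.01).round(3).tolist()) for o in nets.outline_of(n,p)])
print(env.get_state())
E
```

```text
top [ 0.296 -0.043  1.288]
tray [(0.63, [312, 160, 392, 253], [0.563, -0.235, 0.01])]
boat_standard [(0.78, [221, 233, 253, 244], [0.466, 0.056, 0.01])]
boat_sample [(0.61, [107, 237, 146, 245], [0.459, 0.341, 0.01])]
boat_control [(0.64, [124, 171, 142, 188], [0.617, 0.339, 0.01]), (0.49, [165, 230, 198, 245], [0.467, 0.201, 0.01]), (0.47, [277, 209, 289, 244], [0.505, -0.056, 0.01])]
spare_boat [(0.82, [427, 203, 446, 234], [0.53, -0.455, 0.01])]
crucible [(0.49, [151, 170, 169, 189], [0.616, 0.262, 0.01])]
lid [(0.77, [126, 171, 140, 186], [0.618, 0.34, 0.01]), (0.24, [122, 206, 138, 218], [0.538, 0.34, 0.01])]
weighing_bottle [(0.49, [233, 201, 247, 220], [0.546, 0.055, 0.01])]
vial [(0.43, [120, 207, 135, 219], [0.539, 0.344, 0.01])]
dropper_bottle [(0.48, [177, 200, 189, 216], [0.548, 0.203, 0.01])]
scene [-0.552 -0.835  0.652]
tray [(0.96, [320, 206, 363, 254], [0.554, -0.241, 0.01])]
boat_standard [(0.54, [216, 209, 244, 222], [0.455, 0.046, 0.01])]
boat_sample [(0.62, [150, 183, 166, 196], [0.45, 0.324, 0.01])]
boat_control [(0.66, [182, 197, 206, 205], [0.459, 0.186, 0.01])
[... 675 characters left out ...]
32, 0.01])]
{'clock': 1.1, 'joint_pos': array([1.16238959e+00, 3.13202137e-01, 4.60916705e-02, 1.30361458e+00,
       1.40440627e-05, 1.43118594e+00]), 'qvel': array([-0.00109327, -0.00036169,  0.00041714,  0.00016017,  0.00086653,
        0.00049554]), 'tau': array([-5.95083918e-06, -4.80481946e+01,  2.98815608e+01,  5.43741644e-04,
       -5.59856221e-05,  4.90508626e-06]), 'tcp_pos': array([0.15272676, 0.55437807, 0.23131855]), 'orientation': array([2.88328921e-06, 1.33993937e-01, 9.90982151e-01, 3.62085130e-05]), 'wrist_force': array([ 0.4334279 ,  1.45011953, -0.8929061 ]), 'ft_torque': array([-0.01281172,  0.00337022,  0.0190385 ]), 'grip_force': 0.0, 'finger_gap': 0.08536349953313142}
```

```bash
python3 - <<'E'
import cv2,numpy as np
a=cv2.imread('pics/top0.png')
L=cv2.resize(a[155:255,95:295],None,fx=4,fy=4,interpolation=2); cv2.imwrite('pics/topL.png',L)
R=cv2.resize(a[145:265,265:460],None,fx=4,fy=4,interpolation=2); cv2.imwrite('pics/topR.png',R)
E
```

```text
(no output)
```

View pics/topL.png

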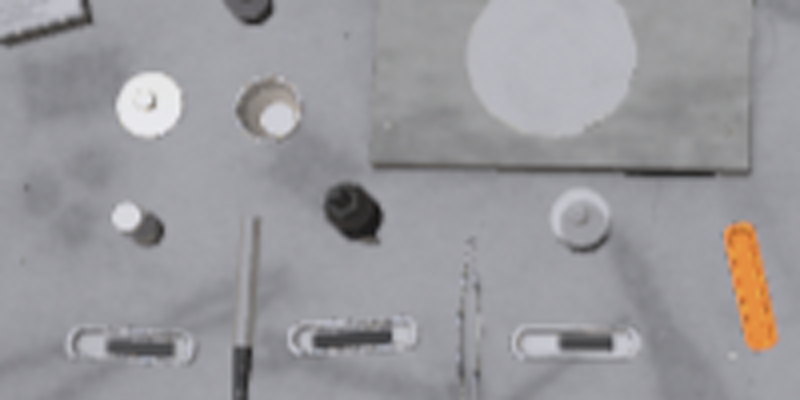

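View pics/topR.png

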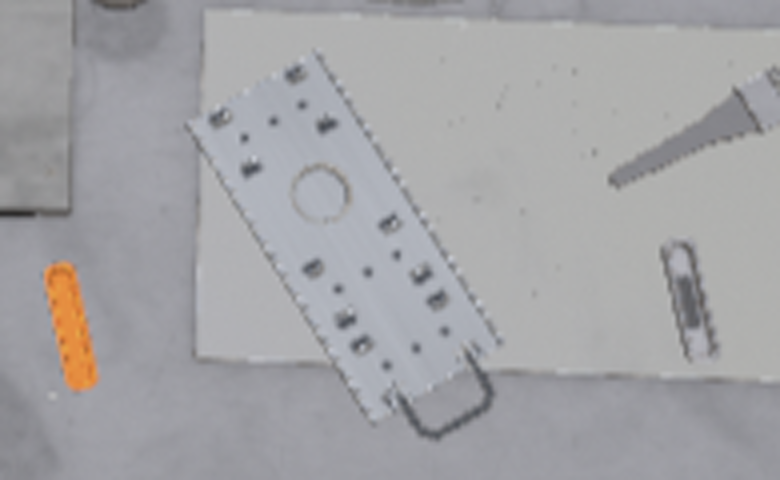

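View pics/scene0.png

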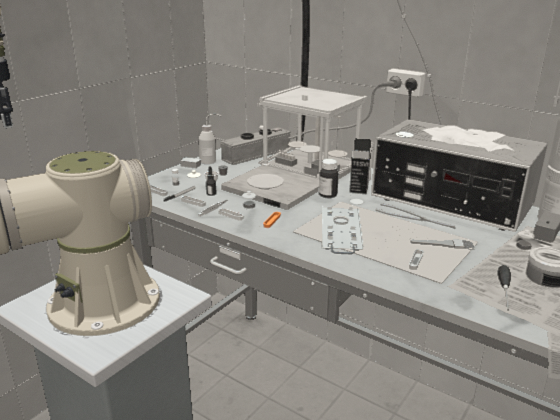

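Candidates (top-crop pixels): white boats at topL (132,345), (352,336) and (576,342) lie in front of the vial (130,218), the dropper bottle (352,212) and the weighing bottle (580,218), so they are sample, control and standard. The orange boat at (751,287) is a look-alike, and topR (690,300) is the spare. The lid is at topL (150,103) and the crucible at (269,107). The tray's handle is at topR (445,410), on the near right side. Next I'll move above the boats for the close views.

```bash
cat >> h.py <<'E'
from scipy.spatial.transform import Rotation as Ro
def go(x,y,z,phi=None):
    s=env.get_state(); q=s['orientation']; R=Ro.from_quat([q[1],q[2],q[3],q[0]]).as_matrix()
    d=R.T@(np.array([x,y,z])-s['tcp_pos']); out=d
    if phi is not None:
        T=np.array([[np.sin(phi),np.cos(phi),0],[-np.cos(phi),np.sin(phi),0],[0,0,-1]]) # cols x,y,z
        out=np.r_[d,Ro.from_matrix(R.T@T).as_rotvec()]
    print('ROW',out.round(4).tolist(),'j6',s['joint_pos'][5].round(2))
E
python3 - <<'E'
from h import *
go(.45,.2,.33,0.0)
a=cv2.imread('pics/top0.png'); cv2.imwrite('pics/topU.png',cv2.resize(a[80:200,95:295],None,fx=4,fy=4,interpolation=2))
E
```

```text
Traceback (most recent call last):
  File "h.py", line 26, in go
    out=np.r_[d,Ro.from_matrix(R.T@T).as_rotvec()]
                ~~~~~~~~~~~~~~^^^^^^^
  File "scipy/spatial/transform/_rotation.pyx", line 1143, in scipy.spatial.transform._rotation.Rotation.from_matrix
ValueError: Non-positive determinant (left-handed or null coordinate frame) in rotation matrix 0: [[-2.65571200e-01 -9.64091250e-01 -3.98886614e-06]
 [-9.64091247e-01  2.65571200e-01 -7.25366668e-05]
 [-7.09912937e-05  1.54180187e-05  9.99999997e-01]].
```

```bash
sed -i 's/T=np.array.*/T=np.array([[-np.sin(phi),np.cos(phi),0],[np.cos(phi),np.sin(phi),0],[0,0,-1]])/' h.py
python3 - <<'E'
from h import *
go(.45,.2,.33,0.0)
a=cv2.imread('pics/top0.png'); cv2.imwrite('pics/topU.png',cv2.resize(a[80:200,95:295],None,fx=4,fy=4,interpolation=2))
E
```

```text
ROW [-0.3807, -0.2627, -0.0987, 0.0001, -0.0001, 1.302] j6 1.43
```

View pics/topU.png

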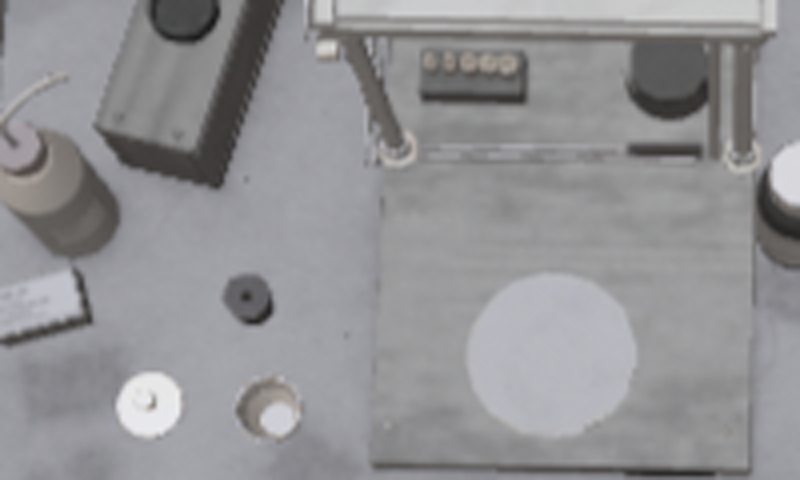

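The top view shows the slab and the tall frame behind it, clear of the crucible at topU (269,407) and the lid at (150,404). A low stopper stands at (250,298), and the wash bottle is well away. Moving now.

Careful with the scale: shifts go in shares of 800 mm and turns go in shares of 180 degrees. That gives: -0.38 m is -0.475, -0.263 m is -0.3288, 1.302 rad is 0.4144.

creep_tool(moves={"plan": [[-0.0625,-0.0438,-0.1234,0,0,0.0573],[-0.475,-0.3288,-0.1234,0,0,0.4144],[-0.475,-0.3288,-0.1234,0,0,0.4144],[-0.475,-0.3288,-0.1234,0,0,0.4144],[-0.475,-0.3288,-0.1234,0,0,0.4144],[-0.475,-0.3288,-0.1234,0,0,0.4144],[-0.475,-0.3288,-0.1234,0,0,0.4144],[-0.475,-0.3288,-0.1234,0,0,0.4144]]}, aperture=0.085)

```text
clock: 2.1
tcp_pos: [0.4504, 0.198, 0.3305]
orientation: [0.0, 0.708, 0.706, 0.0]
wrist_force: [0.2, -0.0, -0.2]
finger_gap: 0.0851
grip_force: 0.0
```

creep_tool(moves={"plan": [[0,0,0,0,0,0],[0,0,0,0,0,0]]})

```text
clock: 2.35
tcp_pos: [0.449, 0.1999, 0.3299]
orientation: [-0.0, 0.707, 0.707, -0.0]
wrist_force: [-0.1, -0.4, -1.0]
finger_gap: 0.0852
grip_force: 0.0
```

```bash
python3 - <<'E'
from h import *
go(.45,.2,.33,0.0)
p=snap('wrist','w1'); print((-p['R'].T@p['t']).round(3),p['R'].round(2).tolist())
for n in ['boat_standard','lid','crucible','vial','dropper_bottle','weighing_bottle']:
    print(n,[(round(float(o['confidence']),2),[int(x) for x in o['box']],ray(p,cen(o['region']),.01).round(3).tolist()) for o in nets.outline_of(n,p)])
E
```

```text
ROW [0.0001, 0.001, -0.0001, -0.0006, -0.0003, -0.0008] j6 1.83
[0.448 0.277 0.473] [[1.0, -0.0, 0.0], [-0.0, -0.95, 0.3], [0.0, -0.3, -0.95]]
boat_standard [(0.85, [284, 229, 294, 281], [0.463, 0.057, 0.01])]
lid [(0.97, [392, 38, 422, 71], [0.614, 0.339, 0.01])]
crucible [(0.66, [383, 101, 417, 140], [0.615, 0.254, 0.01])]
vial [(0.67, [336, 44, 360, 65], [0.536, 0.338, 0.01]), (0.48, [340, 353, 391, 388], [0.599, -0.171, 0.01])]
dropper_bottle [(0.87, [334, 153, 364, 178], [0.546, 0.195, 0.01]), (0.52, [337, 48, 359, 69], [0.535, 0.337, 0.01])]
weighing_bottle [(0.56, [329, 247, 354, 274], [0.543, 0.045, 0.01])]
```

View pics/w1.png

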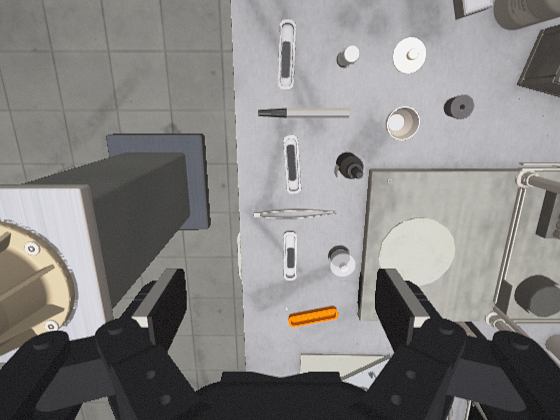

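```bash
cat >> h.py <<'E'
def best(n,p,near=None,z=.012,tol=.04):
    for o in nets.outline_of(n,p):
        c=cen(o['region']); w=ray(p,c,z)
        if near is None or np.linalg.norm(w[:2]-near)<tol: return o
def rect(p,o,z):
    cs=cv2.findContours(o['region'].astype(np.uint8),0,1)[0]; c=max(cs,key=cv2.contourArea).reshape(-1,2)
    W=np.array([ray(p,q,z)[:2] for q in c]).astype(np.float32)*1000
    (cx,cy),_,_=r=cv2.minAreaRect(W); b=cv2.boxPoints(r); e=[b[1]-b[0],b[2]-b[1]]; e.sort(key=np.linalg.norm)
    return np.array([cx,cy])/1000,[round(float(np.linalg.norm(v))) for v in e],float(np.arctan2(e[1][1],e[1][0])%np.pi)
E
python3 - <<'E'
from h import *
t=snap('top'); p=snap('wrist')
N={'boat_standard':(.465,.056),'boat_sample':(.46,.34),'boat_control':(.467,.2),'lid':(.616,.339),'crucible':(.616,.258)}
for n,a in N.items():
    z={'lid':.006,'crucible':.032}.get(n,.012)
    o=best(n,p,a); u=best(n,t,a)
    if o is None: print(n,'no wrist'); continue
    c,s,y=rect(p,o,z); print(n,'wrist',c.round(4),s,round(y,3))
    if u is None: print('  no top'); continue
    c,s,y=rect(t,u,z); print('   top',c.round(4),s,round(y,3),'tri',tri([(p,cen(o['region'])),(t,cen(u['region']))]).round(4))
E
```

```text
boat_standard wrist [0.4629 0.0569] [23, 83] 1.588
   top [0.4631 0.0548] [23, 79] 1.589 tri [0.4646 0.0548 0.0069]
boat_sample wrist [0.4562 0.3385] [21, 81] 1.557
   top [0.459  0.3556] [21, 37] 1.589 tri [0.4525 0.3313 0.0822]
boat_control wrist [0.4649 0.1966] [21, 82] 1.653
   top [0.4657 0.1971] [23, 82] 1.589 tri [0.4657 0.1973 0.0087]
lid no wrist
crucible wrist [0.6078 0.2549] [42, 43] 0.099
   top [0.6099 0.2563] [39, 40] 0.018 tri [0.6086 0.2559 0.0328]
```

In the tool's units: 0.23 m is 0.2875, -0.05 m is -0.0625, -0.017 rad is -0.0054.

```bash
python3 - <<'E'
from h import *
go(.463,.057,.1,.017)
E
```

```text
ROW [-0.1428, 0.0138, 0.23, -0.0, -0.0001, -0.0172] j6 1.83
```

creep_tool(moves={"plan": [[-0.0625,0.0063,0.075,0,0,-0.0054],[-0.125,0.0125,0.15,0,0,-0.0054],[-0.1775,0.0175,0.225,0,0,-0.0054],[-0.1775,0.0175,0.2875,0,0,-0.0054],[-0.1775,0.0175,0.2875,0,0,-0.0054],[-0.1775,0.0175,0.2875,0,0,-0.0054]]}, aperture=0.045)

```text
clock: 4.05
tcp_pos: [0.4614, 0.0574, 0.0982]
orientation: [-0.002, 0.702, 0.713, -0.001]
wrist_force: [0.6, 0.3, -0.6]
finger_gap: 0.0454
grip_force: 0.0
```

```bash
python3 - <<'E'
from h import *
go(.463,.057,.003,.017)
p=snap('wrist','w2'); print(env.get_state()['tcp_pos'])
o=best('boat_standard',p,(.463,.057)); print(o and rect(p,o,.012))
E
```

```text
ROW [-0.0005, 0.002, 0.0952, -0.0045, -0.0004, -0.0014] j6 1.51
[0.46287304 0.05781361 0.09984952]
(array([0.46256659, 0.05444495]), [21, 81], 1.591818928718567)
```

In the tool's units: 0.096 m is 0.12, 0.09 m is 0.1125.

creep_tool(moves={"plan": [[0.0025,0,0.05,0,0,0],[0.0025,0,0.0938,0,0,0],[0.0025,0,0.1125,0,0,0],[0.0025,0,0.12,0,0,0],[0.0025,0,0.12,0,0,0],[0.0025,0,0.12,0,0,0]]}, aperture=0.045)

```text
clock: 4.9
tcp_pos: [0.4644, 0.06, 0.0052]
orientation: [0.001, 0.701, 0.713, 0.001]
wrist_force: [0.3, 0.2, 0.0]
finger_gap: 0.0448
grip_force: 0.0
```

creep_tool(moves={"plan": [[0,0,0,0,0,0],[0,0,0,0,0,0],[0,0,0,0,0,0],[0,0,0,0,0,0],[0,0,0,0,0,0],[0,0,0,0,0,0],[0,0,0,0,0,0],[0,0,0,0,0,0]]}, aperture=0.0, grip_n=30)

```text
clock: 5.9
tcp_pos: [0.4638, 0.0599, 0.0048]
orientation: [0.0, 0.701, 0.713, 0.001]
wrist_force: [-0.7, 0.5, 6.2]
finger_gap: 0.0191
grip_force: 29.4
```

creep_tool(moves={"plan": [[0,0,-0.0375,0,0,0],[0,0,-0.1,0,0,0],[0,0,-0.175,0,0,0],[0,0,-0.25,0,0,0],[0,0,-0.275,0,0,0],[0,0,-0.275,0,0,0]]})

```text
clock: 6.65
tcp_pos: [0.4644, 0.0598, 0.2258]
orientation: [0.002, 0.701, 0.713, 0.001]
wrist_force: [-0.5, 0.5, 0.0]
finger_gap: 0.019
grip_force: 29.7
```

```bash
python3 - <<'E'
from h import *
go(.42,-.2,.27,.53)
E
```

```text
ROW [-0.2591, -0.0486, -0.0444, 0.0041, 0.0012, -0.5131] j6 1.51
```

```bash
python3 - <<'E'
from h import *
go(.595,-.30,.30,.53)
E
```

```text
ROW [-0.362, 0.1248, -0.0737, 0.0041, 0.0012, -0.5131] j6 1.51
```

In the tool's units: -0.362 m is -0.4525, 0.125 m is 0.1563, -0.513 rad is -0.1633.

creep_tool(moves={"plan": [[-0.075,0.025,-0.05,0,0,-0.0318],[-0.4525,0.1563,-0.0925,0.001,0,-0.1633],[-0.4525,0.1563,-0.0925,0.001,0,-0.1633],[-0.4525,0.1563,-0.0925,0.001,0,-0.1633],[-0.4525,0.1563,-0.0925,0.001,0,-0.1633],[-0.4525,0.1563,-0.0925,0.001,0,-0.1633],[-0.4525,0.1563,-0.0925,0.001,0,-0.1633],[-0.4525,0.1563,-0.0925,0.001,0,-0.1633]]})

```text
clock: 7.65
tcp_pos: [0.5941, -0.3021, 0.2942]
orientation: [-0.003, 0.499, 0.867, -0.001]
wrist_force: [0.2, 0.1, -0.8]
finger_gap: 0.0191
grip_force: 29.7
```

creep_tool(moves={"plan": [[0,0,0,0,0,0],[0,0,0,0,0,0],[0,0,0,0,0,0]]})

```text
clock: 8.02
tcp_pos: [0.5943, -0.2987, 0.2984]
orientation: [-0.001, 0.497, 0.868, -0.001]
wrist_force: [0.9, -1.0, -0.4]
finger_gap: 0.0194
grip_force: 29.7
```

```bash
python3 - <<'E'
from h import *
go(.595,-.30,.30,.53)
t=snap('top');p=snap('wrist','w3')
for q in (p,t):
    o=nets.outline_of('tray',q)
    print([(round(float(a['confidence']),2),a['box'],rect(q,a,.014)) for a in o])
E
```

```text
ROW [-0.0014, -0.0, -0.0016, -0.0027, -0.0006, 0.0014] j6 0.45
[(0.91, [171.7, 67.0, 383.5, 152.6], (array([ 0.55254291, -0.24012457]), [103, 257], 0.5533038377761841)), (0.4, [154.6, 226.3, 214.1, 251.4], (array([ 0.5252027 , -0.45420554]), [25, 82], 0.20173215866088867))]
[(0.87, [311.9, 157.2, 353.9, 207.6], (array([ 0.6251394 , -0.19676608]), [94, 102], 2.1191868782043457))]
```

View pics/w3.png

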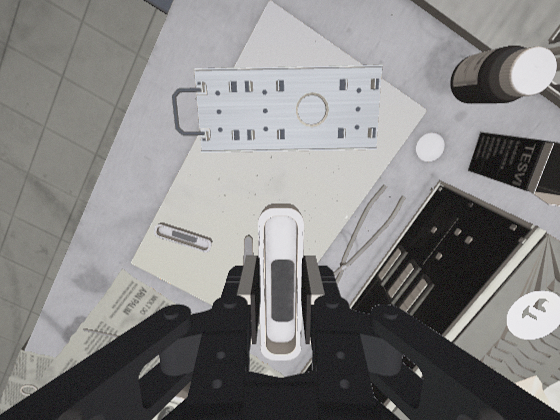

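```bash
python3 - <<'E'
from h import *
p=snap('wrist'); t=snap('top')
o=nets.outline_of('tray',p)[0]; m=cv2.morphologyEx(o['region'].astype(np.uint8),cv2.MORPH_OPEN,np.ones((15,15)))
r=rect(p,{'region':m},.0185); print('rect',r)
o=[a for a in nets.outline_of('tray',t)][0]; print('top',o['box'],rect(t,{'region':cv2.morphologyEx(o['region'].astype(np.uint8),cv2.MORPH_OPEN,np.ones((9,9)))},.0185))
def circ(q,box,k,rr):
    a=cv2.resize(cv2.cvtColor(q['image'][box[1]:box[3],box[0]:box[2]],cv2.COLOR_RGB2GRAY),None,fx=k,fy=k,interpolation=2)
    c=cv2.HoughCircles(a,cv2.HOUGH_GRADIENT,1,50,param1=100,param2=15,minRadius=rr[0],maxRadius=rr[1])
    return c[0,0,:2]/k+np.array(box[:2])-.5+.5/k if c is not None else None
a=circ(p,[287,85,337,135],4,(50,80)); b=circ(t,[330,180,360,206],8,(45,75)); print('collar',a,b)
if a is not None: print(ray(p,a,.021))
if a is not None and b is not None: print('tri',tri([(p,a),(t,b)]))
cv2.imwrite('pics/trayc.png',cv2.cvtColor(cv2.resize(p['image'][50:170,160:400],None,fx=3.3333,fy=3.3333,interpolation=2),cv2.COLOR_RGB2BGR))
E
```

```text
rect (array([ 0.5650777 , -0.23265273]), [100, 224], 0.55125492811203)
top [310.3, 157.7, 353.4, 207.7] (array([ 0.62583429, -0.19484392]), [90, 105], 2.098240375518799)
collar [310.25 108.5 ] None
[ 0.5879078  -0.21817376  0.021     ]
```

View pics/trayc.png

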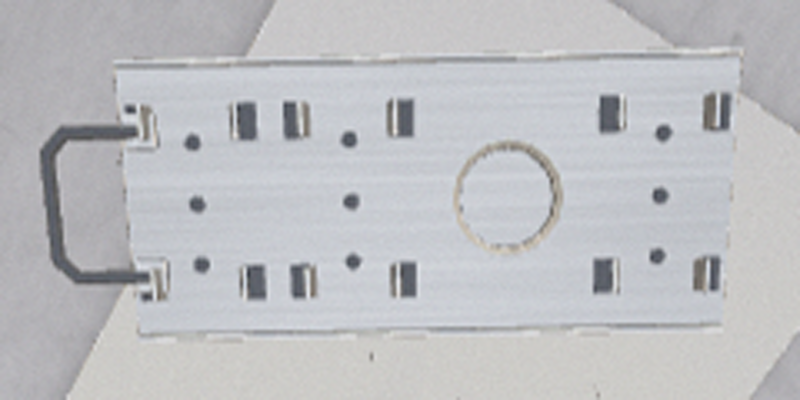

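The crop shows the floor holes that mark the boat places at (197,204), (351,201) and (660,196), and the collar centre at (508,197). The same holes are in topR at (417,348), (367,271) and (274,121), with the collar at (321,193). I'll triangulate them.

```bash
python3 - <<'E'
from h import *
p=snap('wrist'); t=snap('top')
W=[(197,204),(351,201),(660,196),(508,197)];T=[(417,348),(367,271),(274,121),(321,193)];X=[.087,.029,-.087,-.029]
P=[]
for w,q,x in zip(W,T,X):
    a=[160+(w[0]+.5)/3.33333-.5,50+(w[1]+.5)/3.33333-.5]; b=[265+(q[0]+.5)/4-.5,145+(q[1]+.5)/4-.5]
    z=.021 if x==-.029 else .012
    c=ray(p,a,z); P.append(c); print(x,'wrist',c.round(4),'top',ray(t,b,z).round(4),'tri',tri([(p,a),(t,b)]).round(4))
P=np.array(P); k=np.polyfit(X,P[:,0],1); l=np.polyfit(X,P[:,1],1); print('tray c',k[1],l[1],'dir',k[0],l[0],np.hypot(k[0],l[0]),'yaw',np.arctan2(l[0],k[0])%np.pi)
# holes across
for u in [(349,140),(353,262)]: print(ray(p,[160+(u[0]+.5)/3.33333-.5,50+(u[1]+.5)/3.33333-.5],.012).round(4))
# held boat relative to TCP
s=env.get_state(); o=nets.outline_of('boat_standard',p)
for b in o: print(b['confidence'],b['box'],rect(p,b,s['tcp_pos'][2]+.007))
print(s['tcp_pos'])
E
```

```text
0.087 wrist [ 0.491  -0.2787  0.012 ] top [ 0.4919 -0.279   0.012 ] tri [ 0.4915 -0.2784  0.015 ]
0.029 wrist [ 0.5405 -0.2484  0.012 ] top [ 0.5416 -0.2475  0.012 ] tri [ 0.5409 -0.2477  0.0143]
-0.087 wrist [ 0.6396 -0.1882  0.012 ] top [ 0.6406 -0.1878  0.012 ] tri [ 0.6402 -0.188   0.0117]
-0.029 wrist [ 0.5899 -0.2177  0.021 ] top [ 0.5907 -0.217   0.021 ] tri [ 0.5903 -0.2173  0.0209]
tray c 0.5652479754469035 -0.23322222042890742 dir -0.853764283173501 -0.5211198789837533 1.0002396610286974 yaw 0.5480162625575762
[ 0.5292 -0.23    0.012 ]
[ 0.5522 -0.2674  0.012 ]
0.82 [258.6, 200.7, 303.3, 359.6] (array([ 0.595953 , -0.3039975]), [21, 83], 2.1004693508148193)
[ 0.59431114 -0.29993814  0.29793522]
```

```bash
python3 - <<'E'
from h import *
go(.6375,-.1844,.10,.548)
E
```

```text
ROW [0.0777, 0.0962, 0.1977, -0.0028, -0.0009, -0.0181] j6 0.45
```

In the tool's units: 0.2 m is 0.25, 0.18 m is 0.225, -0.018 rad is -0.0057.

creep_tool(moves={"plan": [[0.0625,0.0625,0,0,0,-0.0057],[0.0971,0.1203,0.0375,0,0,-0.0057],[0.0971,0.1203,0.1,0,0,-0.0057],[0.0971,0.1203,0.1625,0,0,-0.0057],[0.0971,0.1203,0.225,0,0,-0.0057],[0.0971,0.1203,0.25,0,0,-0.0057],[0.0971,0.1203,0.25,0,0,-0.0057],[0.0971,0.1203,0.25,0,0,-0.0057]]})

```text
clock: 9.57
tcp_pos: [0.6383, -0.1848, 0.0991]
orientation: [-0.0, 0.489, 0.872, -0.001]
wrist_force: [0.4, 0.3, 0.4]
finger_gap: 0.0187
grip_force: 29.7
```

```bash
python3 - <<'E'
from h import *
go(.6375,-.1844,.0175,.548)
E
```

```text
ROW [0.0008, -0.0004, 0.0816, -0.0016, 0.0007, -0.0001] j6 0.62
```

In the tool's units: 0.082 m is 0.1025, 0.079 m is 0.0988.

creep_tool(moves={"plan": [[0,0,0.0375,0,0,0],[0,0,0.075,0,0,0],[0,0,0.0913,0,0,0],[0,0,0.0988,0,0,0],[0,0,0.1025,0,0,0],[0,0,0.1025,0,0,0],[0,0,0.1025,0,0,0]]})

```text
clock: 10.45
tcp_pos: [0.6381, -0.1848, 0.0169]
orientation: [-0.0, 0.489, 0.872, -0.001]
wrist_force: [-1.2, 0.1, 2.0]
finger_gap: 0.0192
grip_force: 29.9
```

```bash
python3 - <<'E'
from h import *
snap('wrist','w4')
E
```

```text
(no output)
```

View pics/w4.png

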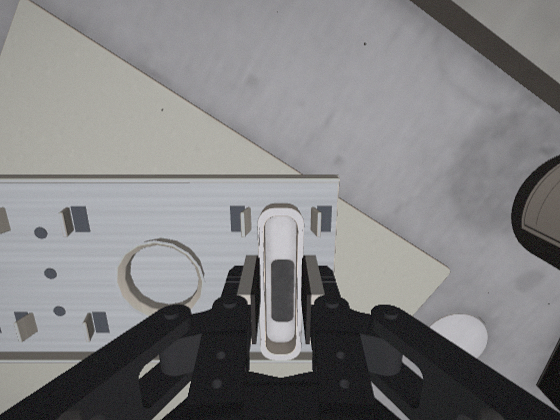

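The picture shows the boat at (281,285), centred between the lugs at (238,220) and (318,220), with light contact. I'll release it.

In the tool's units: -0.18 m is -0.225, -0.08 m is -0.1.

creep_tool(moves={"plan": [[0,0,0,0,0,0],[0,0,0,0,0,0],[0,0,0,0,0,0],[0,0,0,0,0,0],[0,0,-0.0375,0,0,0],[0,0,-0.1,0,0,0],[0,0,-0.175,0,0,0],[0,0,-0.225,0,0,0]]}, aperture=0.036)

```text
clock: 11.5
tcp_pos: [0.6385, -0.1846, 0.1991]
orientation: [0.001, 0.489, 0.872, -0.001]
wrist_force: [0.4, 0.2, 0.2]
finger_gap: 0.0361
grip_force: 0.0
```

```bash
python3 - <<'E'
from h import *
go(.465,.197,.18,.05)
E
```

```text
ROW [0.4161, 0.0508, 0.0183, -0.0004, 0.002, 0.498] j6 0.62
```

In the tool's units: 0.416 m is 0.52, 0.06 m is 0.075, 0.498 rad is 0.1585.

creep_tool(moves={"plan": [[0.075,0.0088,0,0,0,0.0191],[0.52,0.0638,0.0225,0,0.0006,0.1585],[0.52,0.0638,0.0225,0,0.0006,0.1585],[0.52,0.0638,0.0225,0,0.0006,0.1585],[0.52,0.0638,0.0225,0,0.0006,0.1585],[0.52,0.0638,0.0225,0,0.0006,0.1585],[0.52,0.0638,0.0225,0,0.0006,0.1585],[0.52,0.0638,0.0225,0,0.0006,0.1585]]}, aperture=0.045)

```text
clock: 12.5
tcp_pos: [0.4627, 0.1998, 0.178]
orientation: [-0.002, 0.687, 0.726, -0.001]
wrist_force: [0.3, -0.7, -0.6]
finger_gap: 0.0452
grip_force: 0.0
```

creep_tool(moves={"plan": [[0,0,0,0,0,0],[0,0,0,0,0,0],[0,0,0,0,0,0]]})

```text
clock: 12.88
tcp_pos: [0.4652, 0.1963, 0.178]
orientation: [-0.002, 0.69, 0.724, -0.001]
wrist_force: [-0.2, 0.0, -0.6]
finger_gap: 0.0449
grip_force: 0.0
```

```bash
python3 - <<'E'
from h import *
p=snap('wrist'); print(env.get_state()['tcp_pos'])
for n in ['boat_control','boat_sample']: 
    o=best(n,p,(.465,.197)); print(n,o and (o['confidence'],rect(p,o,.012)))
c,_,y=rect(p,o,.012)
go(c[0],c[1],.004,y-np.pi/2)
E
```

```text
[0.46505599 0.19639912 0.17790743]
boat_control (0.62, (array([0.46420746, 0.19680786]), [21, 83], 1.654199242591858))
boat_sample NoneTraceback (most recent call last):
  File "<stdin>", line 5, in <module>
  File "h.py", line 33, in rect
    cs=cv2.findContours(o['region'].astype(np.uint8),0,1)[0]; c=max(cs,key=cv2.contourArea).reshape(-1,2)
                        ~^^^^^^^^^^
TypeError: 'NoneType' object is not subscriptable
```

In the tool's units: 0.174 m is 0.2175, 0.05 m is 0.0625, -0.035 rad is -0.0111.

creep_tool(moves={"plan": [[0,-0.0013,0.0625,0,0,-0.0111],[0,-0.0013,0.125,0,0,-0.0111],[0,-0.0013,0.1813,0,0,-0.0111],[0,-0.0013,0.2063,0,0,-0.0111],[0,-0.0013,0.2175,0,0,-0.0111],[0,-0.0013,0.2175,0,0,-0.0111],[0,-0.0013,0.2175,0,0,-0.0111]]})

```text
clock: 13.9
tcp_pos: [0.464, 0.1977, 0.0051]
orientation: [-0.001, 0.676, 0.736, 0.0]
wrist_force: [-0.1, 0.3, -1.3]
finger_gap: 0.0449
grip_force: 0.0
```

creep_tool(moves={"plan": [[0,0,0,0,0,0],[0,0,0,0,0,0],[0,0,0,0,0,0],[0,0,0,0,0,0],[0,0,0,0,0,0],[0,0,0,0,0,0],[0,0,0,0,0,0]]}, aperture=0.0, grip_n=30)

```text
clock: 14.78
tcp_pos: [0.4637, 0.1977, 0.005]
orientation: [-0.001, 0.676, 0.737, 0.0]
wrist_force: [-1.3, 0.1, 6.6]
finger_gap: 0.0192
grip_force: 29.5
```

creep_tool(moves={"plan": [[0,0,-0.0375,0,0,0],[0,0,-0.1,0,0,0],[0,0,-0.175,0,0,0],[0,0,-0.25,0,0,0],[0,0,-0.25,0,0,0],[0,0,-0.25,0,0,0]]})

```text
clock: 15.52
tcp_pos: [0.4634, 0.1972, 0.2038]
orientation: [-0.002, 0.676, 0.737, -0.001]
wrist_force: [-0.5, -0.6, -0.4]
finger_gap: 0.0189
grip_force: 29.7
```

```bash
python3 - <<'E'
from h import *
p=snap('wrist'); s=env.get_state(); 
o=best('boat_control',p,s['tcp_pos'][:2],s['tcp_pos'][2]+.008)
print(s['tcp_pos'],o and rect(p,o,s['tcp_pos'][2]+.007))
go(.491,-.2785,.15,.548)
E
```

```text
[0.46275249 0.19706366 0.20282842] (array([0.46277063, 0.19628595]), [21, 85], 1.6681852340698242)
ROW [-0.4762, -0.0116, 0.052, -0.006, -0.0024, -0.463] j6 1.73
```

In the tool's units: -0.476 m is -0.595, -0.06 m is -0.075, -0.463 rad is -0.1474.

creep_tool(moves={"plan": [[-0.075,-0.0013,0,0,0,-0.0191],[-0.595,-0.0145,0.065,-0.0006,0,-0.1474],[-0.595,-0.0145,0.065,-0.0006,0,-0.1474],[-0.595,-0.0145,0.065,-0.0006,0,-0.1474],[-0.595,-0.0145,0.065,-0.0006,0,-0.1474],[-0.595,-0.0145,0.065,-0.0006,0,-0.1474],[-0.595,-0.0145,0.065,-0.0006,0,-0.1474],[-0.595,-0.0145,0.065,-0.0006,0,-0.1474]]})

```text
clock: 16.62
tcp_pos: [0.4911, -0.2793, 0.1491]
orientation: [-0.003, 0.49, 0.872, 0.001]
wrist_force: [0.7, -0.1, 0.0]
finger_gap: 0.019
grip_force: 29.7
```

creep_tool(moves={"plan": [[0,0,0,0,0,0],[0,0,0,0,0,0],[0,0,0,0,0,0],[0,0,0,0,0,0]]})

```text
clock: 17.12
tcp_pos: [0.4925, -0.2766, 0.1516]
orientation: [-0.001, 0.489, 0.873, 0.0]
wrist_force: [-0.4, -0.3, 0.1]
finger_gap: 0.0193
grip_force: 29.7
```

```bash
python3 - <<'E'
from h import *
go(.491,-.2785,.0175,.548)
E
```

```text
ROW [-0.0012, -0.0022, 0.1341, -0.0003, -0.0023, 0.002] j6 0.37
```

In the tool's units: 0.134 m is 0.1675, 0.128 m is 0.16.

creep_tool(moves={"plan": [[-0.0013,-0.0025,0.05,0,0,0],[-0.0013,-0.0025,0.1063,0,0,0],[-0.0013,-0.0025,0.1438,0,0,0],[-0.0013,-0.0025,0.16,0,0,0],[-0.0013,-0.0025,0.1675,0,0,0],[-0.0013,-0.0025,0.1675,0,0,0],[-0.0013,-0.0025,0.1675,0,0,0]]})

```text
clock: 18.0
tcp_pos: [0.4918, -0.2802, 0.0186]
orientation: [0.0, 0.489, 0.872, 0.0]
wrist_force: [-0.6, 0.7, 0.4]
finger_gap: 0.0196
grip_force: 29.7
```

```bash
python3 - <<'E'
from h import *
go(.491,-.2785,.0165,.548)
p=snap('wrist','w5'); cv2.imwrite('pics/w5c.png',cv2.cvtColor(p['image'][150:400,140:430],cv2.COLOR_RGB2BGR))
E
```

```text
ROW [0.0018, 0.0002, 0.0021, 0.0004, -0.0002, 0.0001] j6 0.36
```

View pics/w5c.png

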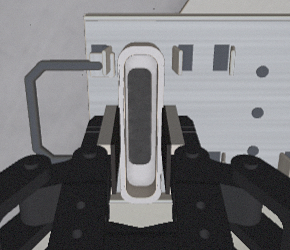

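The boat at crop (142,110) lies between the lugs at (105,58) and (183,58). I'll lower it 2 mm and release.

In the tool's units: 0.002 m is 0.0025, 0.001 m is 0.0013.

creep_tool(moves={"plan": [[0.0013,0,0.0025,0,0,0],[0.0013,0,0.0025,0,0,0]]})

```text
clock: 18.3
tcp_pos: [0.4913, -0.2797, 0.0171]
orientation: [0.0, 0.489, 0.872, -0.0]
wrist_force: [-0.6, -0.4, 7.4]
finger_gap: 0.0195
grip_force: 30.4
```

creep_tool(moves={"plan": [[0,0,0,0,0,0],[0,0,0,0,0,0],[0,0,0,0,0,0],[0,0,0,0,0,0],[0,0,-0.0375,0,0,0],[0,0,-0.1,0,0,0],[0,0,-0.175,0,0,0],[0,0,-0.225,0,0,0]]}, aperture=0.036)

```text
clock: 19.3
tcp_pos: [0.4912, -0.2795, 0.1983]
orientation: [0.0, 0.489, 0.872, 0.0]
wrist_force: [-0.2, -0.9, -0.3]
finger_gap: 0.0358
grip_force: 0.0
```

```bash
python3 - <<'E'
from h import *
go(.456,.3385,.19,-.01)
E
```

```text
ROW [0.5459, 0.2919, 0.0083, 0.0008, 0.0002, 0.558] j6 0.36
```

In the tool's units: 0.546 m is 0.6825, 0.292 m is 0.365, 0.558 rad is 0.1776.

creep_tool(moves={"plan": [[0.0625,0.0325,0,0,0,0.0191],[0.6825,0.365,0.01,0,0,0.1776],[0.6825,0.365,0.01,0,0,0.1776],[0.6825,0.365,0.01,0,0,0.1776],[0.6825,0.365,0.01,0,0,0.1776],[0.6825,0.365,0.01,0,0,0.1776],[0.6825,0.365,0.01,0,0,0.1776],[0.6825,0.365,0.01,0,0,0.1776]]}, aperture=0.045)

```text
clock: 20.3
tcp_pos: [0.4627, 0.208, 0.1903]
orientation: [-0.001, 0.711, 0.704, 0.0]
wrist_force: [0.6, -0.7, 1.1]
finger_gap: 0.0449
grip_force: 0.0
```

```bash
python3 - <<'E'
from h import *
go(.456,.3385,.19,-.01)
E
```

```text
ROW [0.1304, -0.008, 0.0005, -0.0008, -0.0018, -0.0001] j6 1.84
```

In the tool's units: 0.13 m is 0.1625, 0.12 m is 0.15.

creep_tool(moves={"plan": [[0.075,-0.01,0,0,0,0],[0.15,-0.01,0,0,0,0],[0.1625,-0.01,0,0,0,0],[0.1625,-0.01,0,0,0,0],[0.1625,-0.01,0,0,0,0]]})

```text
clock: 20.92
tcp_pos: [0.4563, 0.3347, 0.1903]
orientation: [-0.001, 0.711, 0.703, -0.0]
wrist_force: [-0.1, 0.2, -0.3]
finger_gap: 0.0454
grip_force: 0.0
```

```bash
python3 - <<'E'
from h import *
p=snap('wrist'); print(env.get_state()['tcp_pos'])
for n in ['boat_sample','boat_control']: 
    o=best(n,p,(.456,.34))
    if o is not None:
        c,s,y=rect(p,o,.012); print(n,o['confidence'],c,s,y); go(c[0],c[1],.004,y-np.pi/2)
E
```

```text
[0.45647577 0.33454999 0.19040814]
boat_sample 0.88 [0.45575766 0.33896729] [21, 82] 1.534663200378418
ROW [0.0041, -0.0006, 0.1865, -0.0017, -0.0015, 0.0239] j6 2.07
```

In the tool's units: 0.186 m is 0.2325, 0.175 m is 0.2188, 0.024 rad is 0.0076.

creep_tool(moves={"plan": [[0.005,-0.0013,0.0625,0,0,0.0076],[0.005,-0.0013,0.125,0,0,0.0076],[0.005,-0.0013,0.1875,0,0,0.0076],[0.005,-0.0013,0.2188,0,0,0.0076],[0.005,-0.0013,0.2325,0,0,0.0076],[0.005,-0.0013,0.2325,0,0,0.0076],[0.005,-0.0013,0.2325,0,0,0.0076]]})

```text
clock: 21.95
tcp_pos: [0.4563, 0.3408, 0.0059]
orientation: [-0.001, 0.719, 0.695, 0.001]
wrist_force: [-0.2, -0.6, 0.3]
finger_gap: 0.0449
grip_force: 0.0
```

creep_tool(moves={"plan": [[0,0,0,0,0,0],[0,0,0,0,0,0],[0,0,0,0,0,0],[0,0,0,0,0,0],[0,0,0,0,0,0],[0,0,0,0,0,0],[0,0,0,0,0,0]]}, aperture=0.0, grip_n=30)

```text
clock: 22.82
tcp_pos: [0.4559, 0.3409, 0.0057]
orientation: [-0.001, 0.719, 0.695, 0.001]
wrist_force: [-0.2, -1.6, 6.3]
finger_gap: 0.0192
grip_force: 29.5
```

creep_tool(moves={"plan": [[0,0,-0.0375,0,0,0],[0,0,-0.1,0,0,0],[0,0,-0.175,0,0,0],[0,0,-0.25,0,0,0],[0,0,-0.25,0,0,0],[0,0,-0.25,0,0,0]]})

```text
clock: 23.58
tcp_pos: [0.4552, 0.3401, 0.2044]
orientation: [-0.001, 0.719, 0.695, 0.0]
wrist_force: [-0.3, 0.5, -0.7]
finger_gap: 0.0189
grip_force: 29.7
```

```bash
python3 - <<'E'
from h import *
p=snap('wrist'); s=env.get_state(); 
o=best('boat_sample',p,s['tcp_pos'][:2],s['tcp_pos'][2]+.008)
print(s['tcp_pos'],o and rect(p,o,s['tcp_pos'][2]+.007))
go(.5405,-.2483,.15,.548)
E
```

```text
[0.45464603 0.33975697 0.20325845] (array([0.45447501, 0.33866418]), [21, 84], 1.5379456281661987)
ROW [-0.5847, 0.1062, 0.0521, -0.004, -0.0014, -0.5819] j6 2.1
```

In the tool's units: -0.584 m is -0.73, 0.106 m is 0.1325, -0.582 rad is -0.1853.

creep_tool(moves={"plan": [[-0.0625,0.0125,0,0,0,-0.0191],[-0.73,0.1325,0.0125,-0.0006,0,-0.1853],[-0.73,0.1325,0.0125,-0.0006,0,-0.1853],[-0.73,0.1325,0.0125,-0.0006,0,-0.1853],[-0.73,0.1325,0.0125,-0.0006,0,-0.1853],[-0.73,0.1325,0.0125,-0.0006,0,-0.1853],[-0.73,0.1325,0.0125,-0.0006,0,-0.1853],[-0.73,0.1325,0.0125,-0.0006,0,-0.1853]]})

```text
clock: 24.68
tcp_pos: [0.5229, -0.1255, 0.1939]
orientation: [-0.002, 0.489, 0.872, 0.001]
wrist_force: [0.6, 0.7, -0.3]
finger_gap: 0.0193
grip_force: 29.7
```

```bash
python3 - <<'E'
from h import *
go(.5405,-.2483,.12,.548)
E
```

```text
ROW [-0.1143, -0.049, 0.0734, -0.0001, -0.0043, -0.0001] j6 0.64
```

In the tool's units: -0.113 m is -0.1413, -0.1 m is -0.125.

creep_tool(moves={"plan": [[-0.0688,-0.03,0,0,0,0],[-0.125,-0.0538,0.0375,0,0,0],[-0.1413,-0.06,0.0875,0,0,0],[-0.1413,-0.06,0.0875,0,0,0],[-0.1413,-0.06,0.0875,0,0,0]]})

```text
clock: 25.3
tcp_pos: [0.5414, -0.2442, 0.1255]
orientation: [-0.001, 0.489, 0.872, 0.001]
wrist_force: [0.3, -0.4, -0.4]
finger_gap: 0.0194
grip_force: 29.7
```

```bash
python3 - <<'E'
from h import *
go(.5405,-.2483,.0175,.548)
E
```

```text
ROW [-0.0034, -0.003, 0.108, 0.001, -0.0035, 0.0005] j6 0.46
```

In the tool's units: 0.095 m is 0.1188, -0.002 m is -0.0025.

creep_tool(moves={"plan": [[-0.0025,-0.0025,0.0375,0,0,0],[-0.0025,-0.0025,0.0875,0,0,0],[-0.0025,-0.0025,0.1125,0,0,0],[-0.0025,-0.0025,0.1188,0,0,0],[-0.0025,-0.0025,0.1188,0,0,0],[-0.0025,-0.0025,0.1188,0,0,0]]})

```text
clock: 26.05
tcp_pos: [0.5424, -0.2481, 0.0323]
orientation: [0.001, 0.489, 0.872, 0.001]
wrist_force: [-0.5, 0.4, -0.6]
finger_gap: 0.0191
grip_force: 29.7
```

```bash
python3 - <<'E'
from h import *
go(.5405,-.2483,.0175,.548)
p=snap('wrist','w6'); cv2.imwrite('pics/w6c.png',cv2.cvtColor(p['image'][150:400,100:460],cv2.COLOR_RGB2BGR))
E
```

```text
ROW [0.0008, -0.0018, 0.0148, 0.0029, 0.0009, 0.0005] j6 0.46
```

View pics/w6c.png

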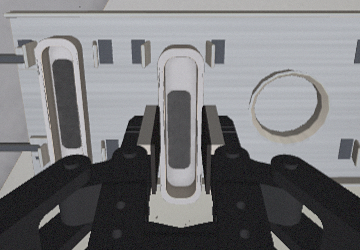

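The sample boat at crop (180,115) sits over the lug gap between (140,50) and (218,50). The control boat lies flat at (65,110). I'll lower the sample boat and release it.

Careful with the scale: shifts go in shares of 800 mm and turns go in shares of 180 degrees. That gives: 0.0145 m is 0.0181, 0.013 m is 0.0163.

creep_tool(moves={"plan": [[0,-0.0019,0.01,0,0,0],[0,-0.0019,0.0163,0,0,0],[0,-0.0019,0.0181,0,0,0],[0,-0.0019,0.0181,0,0,0]]})

```text
clock: 26.6
tcp_pos: [0.5397, -0.2485, 0.0177]
orientation: [-0.0, 0.489, 0.872, 0.001]
wrist_force: [-4.8, 2.2, 14.0]
finger_gap: 0.019
grip_force: 31.1
```

creep_tool(moves={"plan": [[0,0,0,0,0,0],[0,0,0,0,0,0],[0,0,0,0,0,0],[0,0,0,0,0,0],[0,0,-0.0375,0,0,0],[0,0,-0.1,0,0,0],[0,0,-0.175,0,0,0],[0,0,-0.225,0,0,0]]}, aperture=0.034)

```text
clock: 27.6
tcp_pos: [0.5405, -0.2492, 0.199]
orientation: [0.001, 0.489, 0.872, 0.001]
wrist_force: [0.4, -0.5, -0.6]
finger_gap: 0.0342
grip_force: 0.0
```

```bash
python3 - <<'E'
from h import *
go(.608,.255,.2,0)
E
```

```text
ROW [0.3952, 0.3203, -0.0005, 0.003, 0.0001, 0.5481] j6 0.45
```

In the tool's units: 0.395 m is 0.4938, 0.04 m is 0.05, 0.798 rad is 0.254.

creep_tool(moves={"plan": [[0.0625,0.05,0,0,0,0.0318],[0.4938,0.4,0,0,0,0.254],[0.4938,0.4,0,0,0,0.254],[0.4938,0.4,0,0,0,0.254],[0.4938,0.4,0,0,0,0.254],[0.4938,0.4,0,0,0,0.254],[0.4938,0.4,0,0,0,0.254],[0.4938,0.4,0,0,0,0.254]]}, aperture=0.054)

```text
clock: 28.6
tcp_pos: [0.6042, 0.2334, 0.1971]
orientation: [-0.001, 0.79, 0.613, 0.001]
wrist_force: [0.9, -1.7, 0.3]
finger_gap: 0.0539
grip_force: 0.0
```

```bash
python3 - <<'E'
from h import *
go(.608,.255,.15,-.25)
E
```

```text
ROW [0.0217, -0.0016, 0.0471, 0.0001, -0.0023, -0.0001] j6 2.06
```

creep_tool(moves={"plan": [[0,0,0,0,0,0],[0,0,0,0,0,0],[0,0,0,0,0,0]]})

```text
clock: 28.98
tcp_pos: [0.6041, 0.23, 0.1971]
orientation: [-0.001, 0.79, 0.613, 0.001]
wrist_force: [-0.6, -0.2, 0.3]
finger_gap: 0.0541
grip_force: 0.0
```

```bash
python3 - <<'E'
from h import *
p=snap('wrist','w7'); t=snap('top')
o=best('crucible',p,(.608,.255),.032); print(o and (o['confidence'],rect(p,o,.032)))
u=best('crucible',t,(.608,.255),.032); print(o and u and tri([(p,cen(o['region'])),(t,cen(u['region']))]))
c=rect(p,o,.032)[0]
go(c[0],c[1],.012,-.25)
l=best('lid',p,(.616,.339),.006); print(l and rect(p,l,.006))
E
```

```text
(0.62, (array([0.60810327, 0.25500154]), [42, 43], 0.5458856225013733))
[0.60861732 0.25537516 0.034273  ]
ROW [0.0246, -0.0025, 0.1855, 0.0001, -0.0024, -0.0019] j6 2.06
(array([0.61616003, 0.33889035]), [42, 42], 2.2400829792022705)
```

View pics/w7.png

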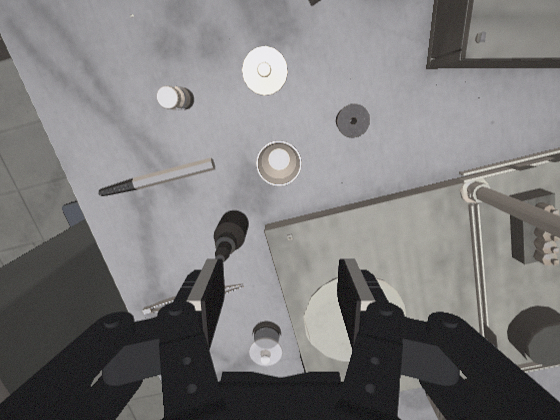

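Crucible at (279,163), lid at (265,70); the stopper (353,120), vial and slab are clear of the fingers. Going down on the crucible.

In the tool's units: 0.185 m is 0.2313, 0.0246 m is 0.0308, -0.002 rad is -0.0006.

creep_tool(moves={"plan": [[0.0308,-0.0031,0.025,0,-0.0006,0],[0.0308,-0.0031,0.0875,0,-0.0006,0],[0.0308,-0.0031,0.15,0,-0.0006,0],[0.0308,-0.0031,0.2,0,-0.0006,0],[0.0308,-0.0031,0.225,0,-0.0006,0],[0.0308,-0.0031,0.2313,0,-0.0006,0],[0.0308,-0.0031,0.2313,0,-0.0006,0],[0.0308,-0.0031,0.2313,0,-0.0006,0]]})

```text
clock: 30.22
tcp_pos: [0.6088, 0.2568, 0.0134]
orientation: [0.0, 0.79, 0.613, 0.001]
wrist_force: [0.5, 0.1, 0.4]
finger_gap: 0.0541
grip_force: 0.0
```

creep_tool(moves={"plan": [[0,0,0,0,0,0],[0,0,0,0,0,0],[0,0,0,0,0,0],[0,0,0,0,0,0],[0,0,0,0,0,0],[0,0,0,0,0,0]]}, aperture=0.0, grip_n=35)

```text
clock: 30.98
tcp_pos: [0.6089, 0.2567, 0.0139]
orientation: [0.0, 0.79, 0.613, 0.001]
wrist_force: [-1.1, 0.6, 6.4]
finger_gap: 0.0396
grip_force: 35.1
```

creep_tool(moves={"plan": [[0,0,-0.0125,0,0,0],[0,0,-0.0375,0,0,0],[0,0,-0.075,0,0,0],[0,0,-0.125,0,0,0],[0,0,-0.1875,0,0,0],[0,0,-0.2375,0,0,0],[0,0,-0.2375,0,0,0]]})

```text
clock: 31.85
tcp_pos: [0.6099, 0.2568, 0.2072]
orientation: [0.001, 0.79, 0.613, 0.004]
wrist_force: [0.0, 0.3, -1.1]
finger_gap: 0.0399
grip_force: 35.3
```

```bash
python3 - <<'E'
from h import *
p=snap('wrist','w8'); s=env.get_state(); z=s['tcp_pos'][2]
o=best('crucible',p,s['tcp_pos'][:2],z+.02); print(s['tcp_pos'],o and rect(p,o,z+.02))
go(.59,-.2181,.2,-1.02)
cv2.imwrite('pics/w8c.png',cv2.cvtColor(p['image'][150:400,100:460],cv2.COLOR_RGB2BGR))
E
```

```text
[0.60880194 0.25646799 0.20453516] (array([0.60911462, 0.2565347 ]), [40, 46], 1.3145266771316528)
ROW [-0.464, 0.1001, 0.0023, 0.0002, -0.0009, 0.7699] j6 2.1
```

View pics/w8c.png

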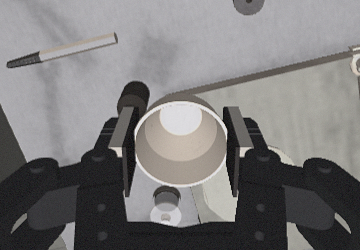

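In the tool's units: -0.464 m is -0.58, 0.1 m is 0.125, 0.77 rad is 0.2451.

creep_tool(moves={"plan": [[-0.0625,0.0125,0,0,0,0.0191],[-0.58,0.125,0.0025,0,0,0.2451],[-0.58,0.125,0.0025,0,0,0.2451],[-0.58,0.125,0.0025,0,0,0.2451],[-0.58,0.125,0.0025,0,0,0.2451],[-0.58,0.125,0.0025,0,0,0.2451],[-0.58,0.125,0.0025,0,0,0.2451],[-0.58,0.125,0.0025,0,0,0.2451]]})

```text
clock: 32.95
tcp_pos: [0.5884, -0.2202, 0.1979]
orientation: [-0.001, 0.963, 0.271, -0.001]
wrist_force: [0.8, 0.1, -0.1]
finger_gap: 0.0398
grip_force: 35.3
```

creep_tool(moves={"plan": [[0,0,0,0,0,0],[0,0,0,0,0,0],[0,0,0,0,0,0]]})

```text
clock: 33.33
tcp_pos: [0.5897, -0.2165, 0.1994]
orientation: [-0.001, 0.962, 0.273, -0.0]
wrist_force: [0.1, -0.1, -0.6]
finger_gap: 0.0399
grip_force: 35.4
```

```bash
python3 - <<'E'
from h import *
go(.59,-.2181,.06,-1.02)
E
```

```text
ROW [-0.0005, 0.0017, 0.1394, -0.0018, 0.0005, 0.0017] j6 2.11
```

creep_tool(moves={"plan": [[0,0.0019,0.05,0,0,0],[0,0.0019,0.1125,0,0,0],[0,0.0019,0.1563,0,0,0],[0,0.0019,0.1688,0,0,0],[0,0.0019,0.175,0,0,0],[0,0.0019,0.175,0,0,0]]})

```text
clock: 34.08
tcp_pos: [0.5917, -0.2194, 0.0614]
orientation: [0.001, 0.962, 0.272, 0.001]
wrist_force: [0.4, 0.2, 0.8]
finger_gap: 0.0399
grip_force: 35.4
```

creep_tool(moves={"plan": [[0,0,0,0,0,0],[0,0,0,0,0,0]]})

```text
clock: 34.33
tcp_pos: [0.5913, -0.2197, 0.0611]
orientation: [0.0, 0.962, 0.272, 0.001]
wrist_force: [-0.1, -0.2, -0.1]
finger_gap: 0.04
grip_force: 35.4
```

```bash
python3 - <<'E'
from h import *
go(.59,-.2181,.0265,-1.02)
p=snap('wrist'); s=env.get_state(); z=s['tcp_pos'][2]
o=best('crucible',p,s['tcp_pos'][:2],z+.019); print(s['tcp_pos'],o and rect(p,o,z+.019))
E
```

```text
ROW [-0.0003, -0.0021, 0.0346, 0.0012, -0.001, -0.0001] j6 2.11
[ 0.59117762 -0.21966532  0.06088732] (array([ 0.591065  , -0.21951433]), [39, 46], 0.5560027956962585)
```

creep_tool(moves={"plan": [[0,-0.0025,0.01,0,0,0],[0,-0.0025,0.0225,0,0,0],[0,-0.0025,0.0338,0,0,0],[0,-0.0025,0.04,0,0,0],[0,-0.0025,0.0431,0,0,0],[0,-0.0025,0.0431,0,0,0]]})

```text
clock: 35.17
tcp_pos: [0.5895, -0.2175, 0.026]
orientation: [-0.0, 0.962, 0.272, -0.0]
wrist_force: [-1.8, 0.8, 3.5]
finger_gap: 0.0397
grip_force: 35.6
```

Light floor contact at the expected height. Releasing and moving on to the lid.

In the tool's units: -0.174 m is -0.2175, -0.12 m is -0.15.

creep_tool(moves={"plan": [[0,0,0,0,0,0],[0,0,0,0,0,0],[0,0,0,0,0,0],[0,0,0,0,0,0],[0,0,-0.025,0,0,0],[0,0,-0.075,0,0,0],[0,0,-0.15,0,0,0],[0,0,-0.2175,0,0,0]]}, aperture=0.056)

```text
clock: 36.17
tcp_pos: [0.5896, -0.2176, 0.2014]
orientation: [-0.0, 0.962, 0.272, 0.0]
wrist_force: [0.9, -1.2, -0.1]
finger_gap: 0.0562
grip_force: 0.0
```

```bash
python3 - <<'E'
from h import *
t=snap('top'); p=snap('wrist','w9')
for q in (t,p):
    o=best('crucible',q,(.59,-.218),.044); print(o and rect(q,o,.044), o and ray(q,cen(o['region']),.044))
go(.616,.339,.2,-.25)
E
```

```text
None None
(array([ 0.58768323, -0.21829666]), [41, 42], 2.1200459003448486) [ 0.58800034 -0.21809325  0.044     ]
ROW [0.3133, -0.4614, 0.0005, 0.0033, -0.0008, -0.77] j6 2.11
```

In the tool's units: -0.461 m is -0.5763, 0.313 m is 0.3913, -0.77 rad is -0.2451.

creep_tool(moves={"plan": [[0.0375,-0.0563,0,0,0,-0.0191],[0.3913,-0.5763,0,0.0006,0,-0.2451],[0.3913,-0.5763,0,0.0006,0,-0.2451],[0.3913,-0.5763,0,0.0006,0,-0.2451],[0.3913,-0.5763,0,0.0006,0,-0.2451],[0.3913,-0.5763,0,0.0006,0,-0.2451],[0.3913,-0.5763,0,0.0006,0,-0.2451],[0.3913,-0.5763,0,0.0006,0,-0.2451]]}, aperture=0.03)

```text
clock: 37.38
tcp_pos: [0.611, 0.2751, 0.1973]
orientation: [-0.002, 0.79, 0.613, -0.002]
wrist_force: [-0.3, -0.3, 0.7]
finger_gap: 0.0301
grip_force: 0.0
```

creep_tool(moves={"plan": [[0,0,0,0,0,0],[0,0,0,0,0,0]]})

```text
clock: 37.62
tcp_pos: [0.6111, 0.2732, 0.1976]
orientation: [-0.002, 0.789, 0.614, -0.002]
wrist_force: [0.1, 0.1, 1.2]
finger_gap: 0.0302
grip_force: 0.0
```

```bash
python3 - <<'E'
from h import *
go(.616,.339,.15,-.25)
E
```

```text
ROW [0.065, -0.0112, 0.0476, -0.0048, 0.0011, 0.0008] j6 2.12
```

In the tool's units: 0.065 m is 0.0813, 0.047 m is 0.0588, -0.003 rad is -0.001.

creep_tool(moves={"plan": [[0.05,-0.0088,0,-0.001,0,0],[0.0813,-0.0138,0.025,-0.001,0,0],[0.0813,-0.0138,0.0588,-0.001,0,0],[0.0813,-0.0138,0.0588,-0.001,0,0],[0.0813,-0.0138,0.0588,-0.001,0,0],[0.0813,-0.0138,0.0588,-0.001,0,0]]})

```text
clock: 38.38
tcp_pos: [0.6182, 0.3388, 0.1541]
orientation: [0.0, 0.79, 0.613, 0.002]
wrist_force: [0.1, -0.4, -0.4]
finger_gap: 0.0299
grip_force: 0.0
```

```bash
python3 - <<'E'
from h import *
p=snap('wrist','w10'); t=snap('top'); print(env.get_state()['tcp_pos'])
o=best('lid',p,(.616,.339),.006); u=best('lid',t,(.616,.339),.006)
for q,a in((p,o),(t,u)): print(a and (a['confidence'],rect(q,a,.0065)))
# knob: bright-blob of knob in wrist
c,_,_=rect(p,o,.0065); print('flange proj',proj(p,[*c,.0065]),'knob should be',proj(p,[*c,.02]))
go(c[0],c[1],.011,-.25)
b=[int(v) for v in o['box']]; print(b)
cv2.imwrite('pics/lidc.png',cv2.cvtColor(cv2.resize(p['image'][b[1]-15:b[3]+15,b[0]-15:b[2]+15],None,fx=4,fy=4,interpolation=2),cv2.COLOR_RGB2BGR))
E
```

```text
[0.61813857 0.33899783 0.15407352]
(0.85, (array([0.61628851, 0.33954401]), [42, 42], 0.25575798749923706))
None
flange proj [278.18681576 193.31027766] knob should be [278.1534531  197.22264142]
ROW [-0.0003, -0.0019, 0.1427, 0.0021, -0.0019, -0.0003] j6 2.21
[255, 171, 302, 215]
```

View pics/lidc.png

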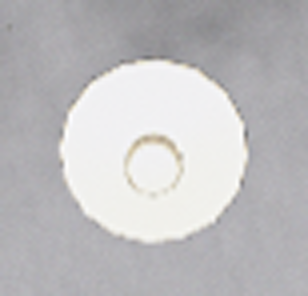

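The lid's knob is where the geometry predicts: crop (154,168), full image (278,198). Going down to grip it.

In the tool's units: 0.144 m is 0.18, 0.14 m is 0.175.

creep_tool(moves={"plan": [[0,-0.0025,0.0625,0,0,0],[0,-0.0025,0.125,0,0,0],[0,-0.0025,0.1625,0,0,0],[0,-0.0025,0.175,0,0,0],[0,-0.0025,0.18,0,0,0],[0,-0.0025,0.18,0,0,0],[0,-0.0025,0.18,0,0,0]]})

```text
clock: 39.45
tcp_pos: [0.6168, 0.3402, 0.0105]
orientation: [0.0, 0.79, 0.613, 0.002]
wrist_force: [-0.4, -0.0, -0.2]
finger_gap: 0.0304
grip_force: 0.0
```

creep_tool(moves={"plan": [[0,0,0,0,0,0],[0,0,0,0,0,0],[0,0,0,0,0,0],[0,0,0,0,0,0],[0,0,0,0,0,0],[0,0,0,0,0,0]]}, aperture=0.0, grip_n=35)

```text
clock: 40.2
tcp_pos: [0.6163, 0.3401, 0.01]
orientation: [0.0, 0.79, 0.613, 0.002]
wrist_force: [-1.5, -0.3, 5.4]
finger_gap: 0.0104
grip_force: 34.3
```

creep_tool(moves={"plan": [[0,0,-0.0125,0,0,0],[0,0,-0.0375,0,0,0],[0,0,-0.075,0,0,0],[0,0,-0.125,0,0,0],[0,0,-0.1875,0,0,0],[0,0,-0.2375,0,0,0],[0,0,-0.2375,0,0,0]]})

```text
clock: 41.08
tcp_pos: [0.6173, 0.3404, 0.2039]
orientation: [0.001, 0.79, 0.613, 0.005]
wrist_force: [0.3, 0.1, -1.0]
finger_gap: 0.0105
grip_force: 34.1
```

```bash
python3 - <<'E'
from h import *
p=snap('wrist','w11'); s=env.get_state(); z=s['tcp_pos'][2]
o=best('lid',p,s['tcp_pos'][:2],z-.005); print(s['tcp_pos'],o and rect(p,o,z-.0045))
go(.589,-.218,.2,-1.02)
cv2.imwrite('pics/w11c.png',cv2.cvtColor(p['image'][150:400,100:460],cv2.COLOR_RGB2BGR))
E
```

```text
[0.61630965 0.3400273  0.20106548] (array([0.61571185, 0.34100043]), [39, 41], 0.6526233553886414)
ROW [-0.5468, 0.1124, -0.0015, 0.0008, -0.0019, 0.77] j6 2.21
```

View pics/w11c.png

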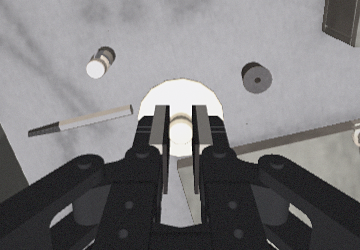

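In the tool's units: -0.546 m is -0.6825, 0.01 m is 0.0125, 0.77 rad is 0.2451.

creep_tool(moves={"plan": [[-0.0625,0.0125,0,0,0,0.0191],[-0.6825,0.14,0,0,0,0.2451],[-0.6825,0.14,0,0,0,0.2451],[-0.6825,0.14,0,0,0,0.2451],[-0.6825,0.14,0,0,0,0.2451],[-0.6825,0.14,0,0,0,0.2451],[-0.6825,0.14,0,0,0,0.2451],[-0.6825,0.14,0,0,0,0.2451]]})

```text
clock: 42.18
tcp_pos: [0.5906, -0.1498, 0.1964]
orientation: [-0.001, 0.962, 0.272, -0.001]
wrist_force: [1.7, 0.0, 0.1]
finger_gap: 0.0106
grip_force: 34.2
```

creep_tool(moves={"plan": [[0,0,0,0,0,0],[0,0,0,0,0,0]]})

```text
clock: 42.42
tcp_pos: [0.591, -0.1481, 0.1967]
orientation: [-0.001, 0.962, 0.271, -0.001]
wrist_force: [-0.1, 0.8, -0.3]
finger_gap: 0.0101
grip_force: 34.2
```

```bash
python3 - <<'E'
from h import *
p=snap('wrist','w12'); t=snap('top')
for q in (p,t):
    for o in nets.outline_of('crucible',q):
        print(round(o['confidence'],2),o['box'],ray(q,cen(o['region']),.044).round(4),rect(q,o,.044))
go(.589,-.218,.10,-1.02)
E
```

```text
0.87 [318.9, 204.5, 365.0, 253.6] [ 0.5888 -0.2174  0.044 ] (array([ 0.58838763, -0.2174017 ]), [42, 46], 1.478023648262024)
ROW [-0.0402, 0.0592, 0.098, -0.0007, -0.0011, 0.0023] j6 2.21
```

In the tool's units: 0.1 m is 0.125, 0.08 m is 0.1, 0.002 rad is 0.0006.

creep_tool(moves={"plan": [[-0.025,0.0375,0,0,0,0.0006],[-0.05,0.0738,0.0375,0,0,0.0006],[-0.05,0.0738,0.1,0,0,0.0006],[-0.05,0.0738,0.125,0,0,0.0006],[-0.05,0.0738,0.125,0,0,0.0006]]})

```text
clock: 43.25
tcp_pos: [0.5879, -0.2175, 0.0963]
orientation: [-0.002, 0.962, 0.272, -0.001]
wrist_force: [-0.8, 0.3, -0.6]
finger_gap: 0.0107
grip_force: 34.2
```

creep_tool(moves={"plan": [[0,0,0,0,0,0],[0,0,0,0,0,0],[0,0,0,0,0,0]]})

```text
clock: 43.62
tcp_pos: [0.5898, -0.2196, 0.0996]
orientation: [0.001, 0.963, 0.271, 0.001]
wrist_force: [-0.2, 0.0, -0.3]
finger_gap: 0.0104
grip_force: 34.2
```

```bash
python3 - <<'E'
from h import *
go(.5885,-.2177,.051,-1.02)
E
```

```text
ROW [-0.0002, -0.0023, 0.0486, 0.0018, -0.0026, -0.0017] j6 2.11
```

In the tool's units: 0.038 m is 0.0475, -0.0015 m is -0.0019.

creep_tool(moves={"plan": [[0,-0.0019,0.025,0,0,0],[0,-0.0019,0.0425,0,0,0],[0,-0.0019,0.0475,0,0,0],[0,-0.0019,0.0475,0,0,0],[0,-0.0019,0.0475,0,0,0],[0,-0.0019,0.0475,0,0,0]]})

```text
clock: 44.38
tcp_pos: [0.5887, -0.2184, 0.0609]
orientation: [0.0, 0.963, 0.271, 0.001]
wrist_force: [0.5, -0.6, 0.4]
finger_gap: 0.0102
grip_force: 34.2
```

```bash
python3 - <<'E'
from h import *
for i in range(3): snap('top'); go(.5885,-.2177,.051,-1.02)
E
```

```text
ROW [0.0002, -0.0006, 0.0098, 0.0007, -0.0019, -0.002] j6 2.11
ROW [0.0003, -0.0005, 0.0097, 0.0006, -0.0018, -0.002] j6 2.11
ROW [0.0003, -0.0004, 0.0096, 0.0004, -0.0017, -0.002] j6 2.11
```

In the tool's units: 0.009 m is 0.0113, 0.008 m is 0.01.

creep_tool(moves={"plan": [[0,0,0.0038,0,0,0],[0,0,0.0075,0,0,0],[0,0,0.01,0,0,0],[0,0,0.0113,0,0,0],[0,0,0.0113,0,0,0]]})

```text
clock: 45.15
tcp_pos: [0.5883, -0.2181, 0.0513]
orientation: [-0.0, 0.963, 0.271, 0.001]
wrist_force: [0.7, -0.2, -1.4]
finger_gap: 0.0101
grip_force: 34.2
```

In the tool's units: 0.001 m is 0.0013, 0.0005 m is 0.0006.

creep_tool(moves={"plan": [[0,0,0.0006,0,0,0],[0,0,0.0013,0,0,0],[0,0,0.0013,0,0,0]]})

```text
clock: 45.52
tcp_pos: [0.5886, -0.2182, 0.0512]
orientation: [0.0, 0.963, 0.271, 0.001]
wrist_force: [-1.1, 1.3, 6.6]
finger_gap: 0.0106
grip_force: 34.7
```

creep_tool(moves={"plan": [[0,0,0.0006,0,0,0],[0,0,0.0013,0,0,0],[0,0,0.0013,0,0,0]]})

```text
clock: 45.9
tcp_pos: [0.5888, -0.2183, 0.0511]
orientation: [0.0, 0.963, 0.271, 0.001]
wrist_force: [-2.7, 1.7, 10.2]
finger_gap: 0.0103
grip_force: 35.1
```

Seated: contact at TCP z = 51 mm, as computed. Releasing gently and checking.

In the tool's units: -0.14 m is -0.175, -0.08 m is -0.1.

creep_tool(moves={"plan": [[0,0,-0.0013,0,0,0],[0,0,-0.0013,0,0,0],[0,0,-0.0013,0,0,0],[0,0,-0.0013,0,0,0],[0,0,-0.0013,0,0,0],[0,0,-0.0375,0,0,0],[0,0,-0.1,0,0,0],[0,0,-0.175,0,0,0]]}, aperture=0.03)

```text
clock: 46.9
tcp_pos: [0.5873, -0.2178, 0.1895]
orientation: [-0.001, 0.963, 0.271, -0.0]
wrist_force: [0.6, -1.3, -0.9]
finger_gap: 0.03
grip_force: 0.0
```

creep_tool(moves={"plan": [[-0.0375,0,0,0,0,0],[-0.075,0,0,0,0,0],[-0.075,0,-0.0625,0,0,0],[-0.075,0,-0.0625,0,0,0],[-0.075,0,-0.0625,0,0,0]]})

```text
clock: 47.52
tcp_pos: [0.5371, -0.2497, 0.2393]
orientation: [0.0, 0.963, 0.271, 0.001]
wrist_force: [-0.4, 0.7, -0.2]
finger_gap: 0.0299
grip_force: 0.0
```

```bash
python3 - <<'E'
from h import *
c=np.array([.5652,-.2332]);ux=np.array([-.8538,-.5211]);uy=np.array([.5211,-.8538])
p=snap('wrist','w13'); t=snap('top','t13')
for n in ['boat_standard','boat_sample','lid','crucible','spare_boat','tray']:
  for nm,q in (('w',p),('t',t)):
    for o in nets.outline_of(n,q):
        z={'lid':.0475,'crucible':.044}.get(n,.024)
        r,s,y=rect(q,o,z); d=r-c; print(n,nm,round(float(o['confidence']),2),'tray xy mm',(1000*np.array([d@ux,d@uy])).round(1),s,round(y,2))
o=best('lid',p,(.589,-.218),.0475); u=best('lid',t,(.589,-.218),.0475)
if o and u: print(tri([(p,cen(o['region'])),(t,cen(u['region']))]))
print('boat yaw should be',.548+np.pi/2)
E
```

```text
boat_standard w 0.6 tray xy mm [-87.2   2.6] [19, 79] 2.12
boat_standard t 0.66 tray xy mm [-89.4   0.9] [21, 81] 2.14
boat_sample w 0.69 tray xy mm [30.  3.] [21, 81] 2.12
boat_sample w 0.25 tray xy mm [-87.2   2.6] [19, 81] 2.12
lid w 0.93 tray xy mm [-26.8  -1.4] [41, 41] 0.55
spare_boat w 0.61 tray xy mm [-87.2   2.6] [19, 81] 2.12
spare_boat w 0.6 tray xy mm [143.1 163.4] [26, 82] 0.2
spare_boat t 0.74 tray xy mm [150.3 163.7] [20, 68] 0.2
tray w 0.27 tray xy mm [-124.3 -249. ] [32, 48] 1.97
tray t 0.79 tray xy mm [-74.7  -2.3] [81, 103] 2.14
tray t 0.22 tray xy mm [-209.  -380.4] [33, 42] 0.05
boat yaw should be 2.1187963267948966
```

In the tool's units: -0.12 m is -0.15, -0.07 m is -0.0875.

```bash
cat > m.py <<'E'
from h import *
import pickle,os
p=snap('wrist','w14'); o=best('lid',p,(.589,-.218),.0475)
P={k:p[k] for k in('R','t','K')}
if o is not None:
    e=cv2.fitEllipse(max(cv2.findContours(o['region'].astype(np.uint8),0,1)[0],key=cv2.contourArea)); print('lid ellipse',e, rect(p,o,.0475))
    if os.path.exists('l.pkl'): print('tri',tri([pickle.load(open('l.pkl','rb')),(P,cen(o['region']))]))
    pickle.dump((P,cen(o['region'])),open('l.pkl','wb'))
c=np.array([.5652,-.2332]);ux=np.array([-.8538,-.5211]);uy=np.array([.5211,-.8538])
for n in ['boat_control','boat_sample','crucible','dropper_bottle','weighing_bottle','vial']:
    for a in nets.outline_of(n,p):
        r,s,y=rect(p,a,.024); d=r-c; print(n,round(float(a['confidence']),2),(1000*np.array([d@ux,d@uy])).round(1),s,round(y,2))
E
python3 m.py
```

```text
lid ellipse ((280.4870300292969, 123.37220001220703), (41.65996551513672, 43.275672912597656), 21.68312644958496) (array([ 0.58724884, -0.21832941]), [41, 42], 2.1200127601623535)
boat_control 0.93 [ -37.6 -175.1] [23, 81] 0.22
boat_control 0.58 [85.6  2.9] [21, 83] 2.12
boat_sample 0.82 [30.2  2.7] [21, 81] 2.12
crucible 0.44 [142.9 163.2] [25, 80] 0.2
weighing_bottle 0.73 [-123.7 -248.9] [33, 48] 1.94
vial 0.39 [12.8  0. ] [99, 249] 0.55
```

creep_tool(moves={"plan": [[-0.0375,-0.0375,-0.025,0,0,0],[-0.075,-0.0875,-0.075,0,0,0],[-0.075,-0.15,-0.075,0,0,0],[-0.075,-0.15,-0.075,0,0,0],[-0.075,-0.15,-0.075,0,0,0],[-0.075,-0.15,-0.075,0,0,0],[-0.075,-0.15,-0.075,0,0,0]]})

```text
clock: 49.6
tcp_pos: [0.4234, -0.1791, 0.2985]
orientation: [-0.001, 0.963, 0.271, 0.0]
wrist_force: [0.3, 1.0, 0.3]
finger_gap: 0.0301
grip_force: 0.0
```

```bash
python3 m.py
```

```text
lid ellipse ((388.04156494140625, 64.9761962890625), (37.869815826416016, 41.634986877441406), 26.06713104248047) (array([ 0.58733221, -0.2183895 ]), [42, 42], 0.6296070218086243)
tri [ 0.58781803 -0.21855062  0.04604311]
boat_control 0.67 [ -36.3 -180.8] [21, 80] 0.23
boat_control 0.59 [86.9  2.2] [19, 83] 2.12
boat_sample 0.93 [29.6  1.8] [21, 86] 2.12
```

All measurements agree: the boats are at -87, +30 and +86 mm, and the lid flange is at its seated height, level and centred. Handing in.

```bash
python3 -c "
from workcell import env
print(env.hand_in())"
```

```text
the job is handed in; nothing more can be done
None
```

The tray is loaded and the job handed in at about 50 s: from the plain end, standard boat, lidded crucible, sample boat, control boat, each measured within about 3 mm of its place; no verdict came back, and I did not re-measure the containers at the end.

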